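# Fetch the tee adaptor from under the till

## Robot

A 7-joint arm with a two-finger parallel gripper is mounted at the origin on the work surface. World frame = base frame: x ahead of the robot, y to its left, z up, the work surface at z = 0. Lengths are in mm, angles in rad, forces in N, time in s.
With the tool pointing down it reaches from about 400 to 900 mm from the base axis. Payload 5.5 kg.
Tool frame: the origin (TCP) lies on the centre line of the jaws, within the pads' length; the fingertips stand 25 mm ahead of it and the grasp point (between the pads) lies 6 mm ahead of it; z points along the fingers, y is the line along which they close (so a half turn about z gives the same grasp; the last joint's range is limited). The gripper opens to 85 mm and grips with 20 to 120 N. Pads are 22 mm wide; open, the fingers measure 114 mm over their backs; the gripper's body (76 mm by 85 mm) begins 54 mm behind the grasp point. The pads swing forward as they close: fully open they stand 13 mm farther back than shut.
Start: joints at [1.513, 0.501, -0.427, 1.55, 0.221, 1.138, -0.21], TCP at [204.994, -616.828, 256.31] pointing down, gripper open.
Joint ranges: [-2.88, 2.88], [-0.31, 2.03], [-1.54, 1.56], [0.2, 2.42], [-1.41, 4.55], [0.19, 2.02], [-2.57, 2.57]. Speed limits (rad/s): [2.57, 2.57, 3.14, 3.14, 3.14, 3.14, 3.14].

## Interface

Orientations are given as a 3x3 rotation matrix whose columns are the frame's x, y, z axes.
In Python, from station import * gives the robot as it stands.
- The arm moves only by the tool carry_out, never from a script. Its argument "plan" is a list of rows, each an object with "gripper": the opening, from 0 (shut) to 1 (fully open); "slide": the shift along the tool's x, y, z in mm, a list of three; "roll": the turn about the tool's z in rad. In form: [{"gripper": gripper, "slide": [x, y, z], "roll": roll}, ...]. A call has exactly 10 rows; each row is the pose to reach, as a shift and turn from the pose commanded when the call began, along the tool's axes at that moment; what a row does not reach only later rows make up. A row lasts 1/8 s, in which the tool goes at most 62.5 mm and 10.7 degrees, less where a joint would pass 70% of its speed; a pose out of reach is approached as far as the arm can. A call with a gripper value outside its range is refused whole. The fingers move at their own pace and stop on an object; the grip force is fixed at half the most. Time passes only in rows, so rows that repeat a pose let the fingers close, or fill a call up. It gives the time, the measured TCP pose, the force, the opening and the grip force at its end, in the units of the state.
- read_state(): the state, without advancing time (a new reading comes with each control period).
- capture(name): name is "scene" or "side" or "wrist"; returns a dict with "color" (400x640x3 uint8, red, green, blue), "camera_matrix" (3x3 intrinsics, pixels), "position" and "attitude" of the camera in the world; the wrist camera has in their place "hand_eye" (4x4, takes a point from camera to tool coordinates, whose origin is the TCP and whose axes are the flange's). Camera axes: x right, y down, z forward; pixel columns grow to the right and rows downward; lengths in mm; the calibration is good to about 2 mm. The wrist camera is an equidistant fisheye: a pixel r from the principal point sees the ray r / f radians off the axis. A picture is of the moment at which its call begins: read the wrist's pose just before it. There is no depth.
- close_job(): hands the job in; it is judged then, once.
The state is a dict: "time": time; "joints": joint angles; "dq": joint speeds; "effort": joint torques, N m; "tool_pos": TCP position; "tool_rot": TCP orientation; "ft_force": force on the tool from outside, world axes, zero at the start; "wrist_torque": the same for the moment, N m; "grip_width": opening from 0.0 (shut) to 1.0 (fully open); "finger_force": force on a finger pad.
Only numpy, scipy, OpenCV 4.12 (cv2) and the standard library are available. Lean on these libraries where they do the work, as an engineer would, in place of code of your own. Each camera call takes 0.05 s, during which the arm holds its last target. There are 200 camera calls.

## Task

Slide the till (the shallow tray riding on the accessory chest) right across to the other end, find the tee adaptor (the one with three arms) among the adaptors beneath it, and lift it out. Lay it flat in the free half of the kit tray beside the attenuator; set it down, do not drop it. Leave the till across, the other adaptors in the chest, and the attenuator, spanner and spray can where they are.

Things in the scene. Friction and masses are not known exactly. Their poses are not given: they have to be found in the camera images.
- chest: Birch chest, open on top, fixed: outside 210 (x) x 376 (y) x 55 mm high, walls 8 mm, black floor 6 mm above the bench, inside 194 x 360 mm. Origin: centre of its underside, y along its length. A till (shallow tray) rides on its long rims over the -y part. Eight nickel adaptors lie in one layer on the floor, turned any way; four, the tee among them, lie under the till. Close neighbours leave only a few mm.
- till_handle (a point): Centre of the till's handle bar, a wooden bar 90 mm long (along the chest's x), 14 mm thick (along y) and 24 mm high, standing over the middle of the till: its underside is 78 mm and its top 102 mm above the bench, the point 90 mm. Its axes are the chest's. It moves with the till.
- tee_center (a point): THE PART WANTED: nickel tee adaptor, the only one with three arms, 110 g, lying flat. A 22 mm cube with three round threaded arms, 16 mm diameter: along its +x and -x (60 mm from end to end) and along its +y, each ending 30 mm from the cube's centre (so from -11 to +30 mm along y). The point is the cube's centre, 11 mm above the floor it lies on; its z is up.
- till (a joint): How far the till has slid along the chest's +y, in m: 0 = home at the chest's -y end (it starts within 20 mm of this), 0.200 = against the +y end, where it leaves the tee's part open. The till is 158 mm long (y) and as wide as the chest; its underside is 34 mm, its rim 59 mm above the bench. About 2 N of friction; it stays where it is left.
- elbow1_center (a point): Nickel elbow adaptor, L-shaped, lying flat on the chest's floor: a 22 mm cube with one round threaded arm (16 mm) along its +x and one hexagon nut (20 mm) along its +y, each ending 30 mm from the cube's centre. The point is the cube's centre, 11 mm above the floor. 90 g. Not wanted; it may be nudged but must stay in the chest.
- barrel1_center (a point): Nickel straight adaptor, 52 mm long along its x, lying on the chest's floor: a hexagon collar (22 mm across flats) in the middle, threaded arms of 16 mm diameter to both ends. The point is its centre, 11 mm above the floor. 60 g. Not wanted; it may be nudged but must stay in the chest.
- load1_center (a point): Nickel terminating load, a straight plug 48 mm long along its x, lying on the chest's floor: hexagon nut (22 mm across flats) at the -x end, plain 19 mm barrel to the +x end. The point is its centre, 11 mm above the floor. 60 g. Not wanted; it may be nudged but must stay in the chest.
- elbow2_center (a point): Nickel elbow adaptor, L-shaped, lying flat on the chest's floor: a 22 mm cube with one round threaded arm (16 mm) along its +x and one hexagon nut (20 mm) along its +y, each ending 30 mm from the cube's centre. The point is the cube's centre, 11 mm above the floor. 90 g. Not wanted; it may be nudged but must stay in the chest.
- barrel2_center (a point): Nickel straight adaptor, 52 mm long along its x, lying on the chest's floor: a hexagon collar (22 mm across flats) in the middle, threaded arms of 16 mm diameter to both ends. The point is its centre, 11 mm above the floor. 60 g. Not wanted; it may be nudged but must stay in the chest.
- barrel3_center (a point): Nickel straight adaptor, 52 mm long along its x, lying on the chest's floor: a hexagon collar (22 mm across flats) in the middle, threaded arms of 16 mm diameter to both ends. The point is its centre, 11 mm above the floor. 60 g. Not wanted; it may be nudged but must stay in the chest.
- load2_center (a point): Nickel terminating load, a straight plug 48 mm long along its x, lying on the chest's floor: hexagon nut (22 mm across flats) at the -x end, plain 19 mm barrel to the +x end. The point is its centre, 11 mm above the floor. 60 g. Not wanted; it may be nudged but must stay in the chest.
- tray: White plastic kit tray on the bench (fixed): outside 170 (x) x 120 (y) x 18 mm high, walls 3 mm, floor 3 mm above the bench. Origin: centre of its underside. Its -x half is free for the tee, the attenuator lies in its +x half.
- attenuator_center (a point): Black finned attenuator lying in the tray's +x half: body 34 (x) x 56 (y) x 34 mm high with a round connector at each end, 82 mm over all along y. The point is its centre, 17 mm up. To be left alone.
- wrench_grip (a point): Steel open-ended spanner lying on the bench beyond the chest; the point is on its handle. To be left alone.
- spray_mid (a point): Aluminium contact-cleaner can, 52 mm diameter, 150 mm tall, standing on the bench beyond the gap between chest and tray; the point is half-way up. To be left alone.
There are look-alikes about, which are no part of the job. Leave any turquoise look-alike of the tray alone.

How it is judged (in metres and radians):
On the way, in this order (a step that is already met when the one before it is completed fails the run):
1. the till is slid across to the chest's other end (value of joint till above 0.17 m), for 0.2 s.
2. the tee is lifted clear of the chest in the fingers (height (world z) of tee_center above 0.068 m and contact force between the fingers and tee above 0.5 N), for 0.2 s.
At the end, for the whole second after the job is handed in: The tee lies flat (within 0.15 rad) and at rest on the floor of the kit tray, in its free half, its centre at most 20 mm past the tray's middle towards the attenuator; the till stands across, slid more than 0.17 m; the other seven adaptors are in the chest (x of tee_center in the frame of tray between -0.08 and 0.02 m and y of tee_center in the frame of tray between -0.055 and 0.055 m and height (world z) of tee_center below 0.019 m and (angle between tee_center's own z axis and vertical below 0.15 rad or angle between tee_center's own z axis and vertical above 2.99 rad) and linear speed of tee below 0.02 m/s and value of joint till above 0.17 m and x of elbow1_center in the frame of chest between -0.1 and 0.1 m and y of elbow1_center in the frame of chest between -0.183 and 0.183 m and height (world z) of each of elbow1_center, barrel1_center, load1_center, elbow2_center, barrel2_center, barrel3_center, load2_center below 0.05 m and x of barrel1_center in the frame of chest between -0.1 and 0.1 m and y of barrel1_center in the frame of chest between -0.183 and 0.183 m and x of load1_center in the frame of chest between -0.1 and 0.1 m and y of load1_center in the frame of chest between -0.183 and 0.183 m and x of elbow2_center in the frame of chest between -0.1 and 0.1 m and y of elbow2_center in the frame of chest between -0.183 and 0.183 m and x of barrel2_center in the frame of chest between -0.1 and 0.1 m and y of barrel2_center in the frame of chest between -0.183 and 0.183 m and x of barrel3_center in the frame of chest between -0.1 and 0.1 m and y of barrel3_center in the frame of chest between -0.183 and 0.183 m and x of load2_center in the frame of chest between -0.1 and 0.1 m and y of load2_center in the frame of chest between -0.183 and 0.183 m); the robot touches nothing.
It fails at once if the tee is dropped: falls free, untouched, faster than 0.6 m/s (from about 20 mm or more) (linear speed of tee above 0.6 m/s and contact force between tee and anything else below 0.02 N).
It fails at once if the attenuator is moved more than 15 mm (distance of attenuator_center from where it was at the start of the episode above 0.015 m).
It fails at once if the spanner is moved more than 20 mm (distance of wrench_grip from where it was at the start of the episode above 0.02 m).
It fails at once if the spray can is moved more than 20 mm (distance of spray_mid from where it was at the start of the episode above 0.02 m).
It fails at once if another adaptor is taken out of the chest (height (world z) of any of elbow1_center, barrel1_center, load1_center, elbow2_center, barrel2_center, barrel3_center, load2_center above 0.08 m).
It also fails if it takes over 48 s, if anything falls off the work surface, if the arm or the gripper's body presses on something with over 40 N, if the wrist force passes 120 N, or if a joint passes its speed limit or range.

## Working session

There is one attempt and no reset: what is moved stays moved. The work goes in short steps, Python scripts to look and compute and a tool call to move; the robot and the scene stay as the last step left them, time stands still between calls to the robot, and variables do not carry over. Pictures are saved under pics/ and viewed, at most 10 in all, crops included, and the job is handed in when it is done.

Besides the shell and the picture viewer there is one more tool, called after "Request:" by a JSON object that holds its "api" and its "payload", one argument or row to a line. carry_out: Moves the arm, as the interface text tells. Its arguments: {"type":"object","properties":{"plan":{"type":"array","items":{"type":"object","properties":{"gripper":{"type":"number"},"slide":{"type":"array","items":{"type":"number"}},"roll":{"type":"number"}}}}},"required":["plan"]}

```bash
mkdir -p pics; cat > h.py <<'E'
from station import *
import numpy as np, cv2
def snap(cam,name):
    s=read_state(); c=capture(cam)
    cv2.imwrite(f'pics/{name}.png',c['color'][:,:,::-1])
    np.savez(f'pics/{name}.npz',pos=s['tool_pos'],rot=s['tool_rot'],K=c['camera_matrix'],**({'he':c['hand_eye']} if 'hand_eye' in c else {'cp':c['position'],'ca':c['attitude']}))
def ray(name,px):
    d=np.load(f'pics/{name}.npz'); K=d['K']; u=(px[0]-K[0,2])/K[0,0]; v=(px[1]-K[1,2])/K[1,1]
    if 'he' in d:
        r=np.hypot(u,v); k=np.sin(r)/r if r>1e-9 else 1
        R=d['rot']@d['he'][:3,:3]; return d['pos']+d['rot']@d['he'][:3,3], R@np.array([u*k,v*k,np.cos(r)])
    a=d['ca']; return d['cp'], a@np.array([u,v,1.])
def atz(name,px,z):
    o,d=ray(name,px); return o+d*(z-o[2])/d[2]
def tri(obs):
    A=np.zeros((3,3));b=np.zeros(3);L=[]
    for n,p in obs:
        o,d=ray(n,p); d=d/np.linalg.norm(d); P=np.eye(3)-np.outer(d,d); A+=P;b+=P@o; L.append((P,o))
    x=np.linalg.solve(A,b); return x,[np.linalg.norm(P@(x-o)) for P,o in L]
E
python3 - <<'E'
from h import *
np.set_printoptions(precision=3,suppress=True)
s=read_state();print(s)
for c in ['scene','side','wrist']: snap(c,c+'0')
for c in ['scene0','side0','wrist0']:
    print({k:v for k,v in np.load(f'pics/{c}.npz').items()})
E
```

```text
{'time': 0.0, 'joints': array([ 1.513,  0.502, -0.427,  1.551,  0.221,  1.138, -0.21 ]), 'dq': array([ 0.001, -0.   , -0.001,  0.   , -0.   ,  0.001, -0.002]), 'effort': array([ -0.001, -56.951,  -5.816, -28.094,   0.011,   0.012,   0.   ]), 'tool_pos': array([ 204.71 , -616.217,  255.239]), 'tool_rot': array([[ 0.949,  0.315, -0.001],
       [ 0.315, -0.949,  0.002],
       [ 0.   , -0.002, -1.   ]]), 'ft_force': array([-0.462,  0.578, -0.262]), 'wrist_torque': array([ 0.014,  0.009, -0.042]), 'finger_force': 0.0, 'grip_width': 0.9987417641043421}
{'pos': array([ 204.71 , -616.217,  255.239]), 'rot': array([[ 0.949,  0.315, -0.001],
       [ 0.315, -0.949,  0.002],
       [ 0.   , -0.002, -1.   ]]), 'K': array([[437.205,   0.   , 313.375],
       [  0.   , 437.205, 205.136],
       [  0.   ,   0.   ,   1.   ]]), 'cp': array([ 838.024,  622.967, 1103.75 ]), 'ca': array([[-0.846,  0.438, -0.303],
       [ 0.533,  0.698, -0.479],
       [ 0.001, -0.567, -0.824]])}
{'pos': array([ 204.693, -616.258,  255.286]), 'rot': array([[ 0.949,  0.315, -0.001],
       [ 0.315, -0.949,  0.002],
       [ 0.   , -0.002, -1.   ]]), 'K': array([[396.876,   0.   , 325.432],
       [  0.   , 396.876, 197.705],
       [  0.   ,   0.   ,   1.   ]]), 'cp': array([ 84.773, 466.402, 803.658]), 'ca': array([[-0.771, -0.481,  0.417],
       [-0.637,  0.597, -0.488],
       [-0.014, -0.641, -0.767]])}
{'pos': array([ 204.728, -616.31 ,  255.346]), 'rot': array([[ 0.949,  0.315, -0.   ],
       [ 0.315, -0.949,  0.002],
       [ 0.   , -0.002, -1.   ]]), 'K': array([[309.707,   0.   , 315.405],
       [  0.   , 309.707, 199.612],
       [  0.   ,   0.   ,   1.   ]]), 'he': array([[  -0.001,   -0.964,   -0.266,   67.188],
       [   1.   ,   -0.   ,   -0.002,   -0.596],
       [   0.001,   -0.266,    0.964, -117.42 ],
       [   0.   ,    0.   ,    0.   ,    1.   ]])}
```

View pics/scene0.png

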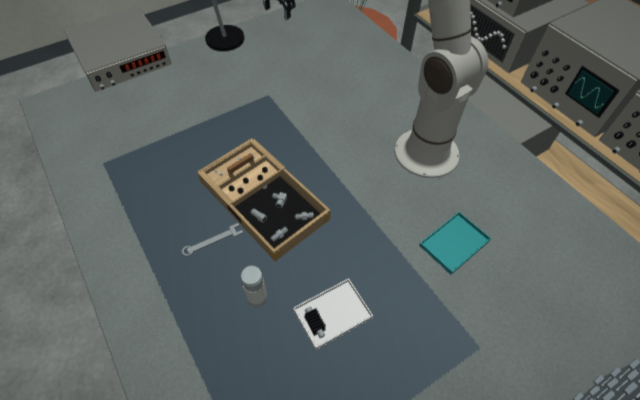

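View pics/side0.png

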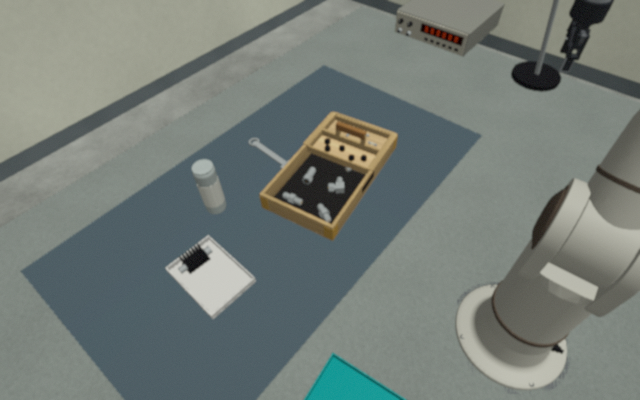

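The scene view shows the chest with the till at its far end and the handle at about (240,163), or (351,132) in the side view. The white tray is at (333,313) with the attenuator at (315,320). The turquoise decoy is at (455,242), the spanner at (215,240) and the can at (254,285). The tee is still hidden; the visible adaptors at (258,215), (280,199), (304,215) and (279,234) are only possible look-alikes.

```bash
python3 - <<'E'
from h import *
np.set_printoptions(precision=1,suppress=True)
print('handle',tri([('scene0',(241,162)),('side0',(351,131))]))
for p in [(198,176),(254,140),(330,213)]: print('chest',atz('scene0',p,55))
for p in [(333,112),(397,133),(262,194),(333,226)]: print('chestside',atz('side0',p,55))
for p in [(294,309),(349,280),(373,315),(318,347)]: print('tray',atz('scene0',p,18))
for p in [(166,267),(209,236),(255,279),(213,317)]: print('trayside',atz('side0',p,18))
print('can',atz('scene0',(251,273),150), atz('side0',(203,166),150))
print('att',tri([('scene0',(315,320)),('side0',(197,259))]))
a=cv2.imread('pics/scene0.png')[125:270,180:350];b=cv2.imread('pics/side0.png')[100:245,245:415]
cv2.imwrite('pics/c1.png',cv2.resize(np.hstack([a,b]),None,fx=2.35,fy=2.35,interpolation=cv2.INTER_CUBIC))
E
```

```text
handle (array([ 567.4, -212.5,   92.8]), [np.float64(1.151261271888867), np.float64(1.1512612718889434)])
chest [ 693.2 -265.2   55. ]
chest [ 479.2 -306.1   55. ]
chest [426.8  61.9  55. ]
chestside [ 687.  -282.2   55. ]
chestside [ 485.6 -321.4   55. ]
chestside [621.8  80.1  55. ]
chestside [423.2  45.4  55. ]
tray [655.5 241.4  18. ]
tray [488.3 250.2  18. ]
tray [491.9 363.3  18. ]
tray [655.4 356.9  18. ]
trayside [662.5 351.5  18. ]
trayside [652.8 234.6  18. ]
trayside [483.6 245.1  18. ]
trayside [487.8 361.3  18. ]
can [718.8 155.8 150. ] [721.4 154.9 150. ]
att (array([625. , 294.1,  16.9]), [np.float64(0.6721627831232474), np.float64(0.6721627831231825)])
```

View pics/c1.png

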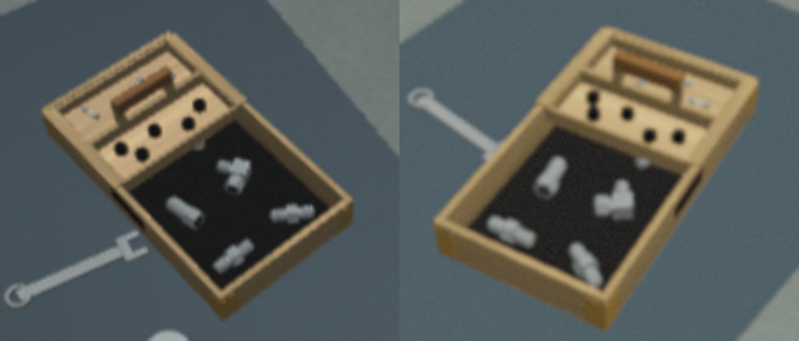

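The crop shows the four exposed adaptors: the elbow at (235,172), a load at (185,212), and barrels at (293,214) and (233,255). None of them is the tee. The chest's yaw is about 0.16. Next I'll move above the handle.

Request:
{"api": "carry_out", "payload": {
  "plan": [
    {"gripper": 1, "slide": [50, -28, 0], "roll": 0.02},
    {"gripper": 1, "slide": [100, -56, 0], "roll": 0.05},
    {"gripper": 1, "slide": [150, -85, 0], "roll": 0.08},
    {"gripper": 1, "slide": [200, -114, 0], "roll": 0.12},
    {"gripper": 1, "slide": [250, -142, 0], "roll": 0.155},
    {"gripper": 1, "slide": [300, -170, 10], "roll": 0.155},
    {"gripper": 1, "slide": [350, -200, 20], "roll": 0.155},
    {"gripper": 1, "slide": [400, -228, 35], "roll": 0.155},
    {"gripper": 1, "slide": [440, -250, 50], "roll": 0.155},
    {"gripper": 1, "slide": [471, -269, 60], "roll": 0.155}
  ]
}}

```text
time: 1.4
tool_pos: [568.0, -210.7, 195.3]
tool_rot: [[0.986, 0.167, -0.001], [0.167, -0.986, 0.001], [-0.0, -0.001, -1.0]]
ft_force: [0.2, -0.8, 0.8]
grip_width: 0.999
finger_force: 0.0
```

```bash
python3 - <<'E'
from h import *
snap('wrist','w1'); s=read_state(); print(s['tool_pos'],s['tool_rot'],s['time'])
E
```

```text
[ 570.52205102 -205.01634057  194.52514784] [[ 9.85069388e-01  1.72155030e-01  9.72412987e-04]
 [ 1.72147964e-01 -9.85057836e-01  5.11245418e-03]
 [ 1.83801773e-03 -4.86872319e-03 -9.99986459e-01]] 1.45
```

View pics/w1.png

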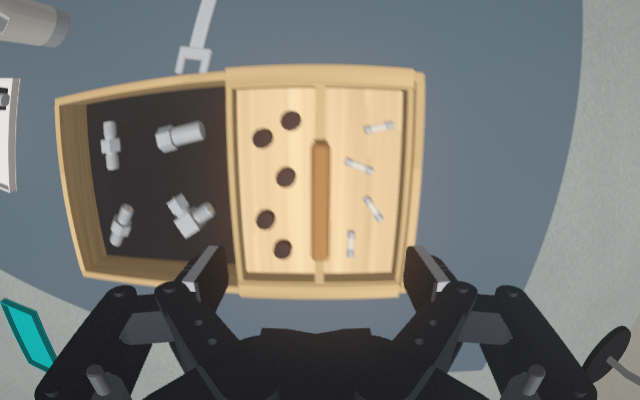

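The wrist view shows the handle from (320,142) to (320,260), the till, and the four exposed adaptors. I'll compute the handle's pose.

```bash
python3 - <<'E'
from h import *
np.set_printoptions(precision=1,suppress=True)
a=atz('w1',(320.5,143),102);b=atz('w1',(320,258),102);print(a,b,(a+b)/2,np.arctan2(*(a-b)[1::-1]))
for p in [(223,72),(423,72),(405,296)]: print(atz('w1',p,59))
for p in [(57,103),(85,273)]: print(atz('w1',p,55))
s=read_state(); print(s['tool_pos'],s['tool_rot'],s['time'],s['dq'])
E
```

```text
[ 616.4 -205.1  102. ] [ 532.  -219.3  102. ] [ 574.2 -212.2  102. ] 0.1671334330498222
[ 660.2 -116.4   59. ]
[ 689.  -280.5   59. ]
[ 481.4 -314.7   59. ]
[623.4  80.9  55. ]
[427.6  46.7  55. ]
[ 570.5 -205.   194.5] [[ 1.   0.2  0. ]
 [ 0.2 -1.   0. ]
 [ 0.  -0.  -1. ]] 1.45 [ 0.  -0.  -0.   0.  -0.   0.   0.1]
```

Request:
{"api": "carry_out", "payload": {
  "plan": [
    {"gripper": 1, "slide": [3, 0, 0], "roll": 0},
    {"gripper": 1, "slide": [3, 0, 0], "roll": 0},
    {"gripper": 1, "slide": [3, 0, 15], "roll": 0},
    {"gripper": 1, "slide": [3, 0, 30], "roll": 0},
    {"gripper": 1, "slide": [3, 0, 45], "roll": 0},
    {"gripper": 1, "slide": [3, 0, 60], "roll": 0},
    {"gripper": 1, "slide": [3, 0, 75], "roll": 0},
    {"gripper": 1, "slide": [3, 0, 80], "roll": 0},
    {"gripper": 1, "slide": [3, 0, 80], "roll": 0},
    {"gripper": 1, "slide": [3, 0, 80], "roll": 0}
  ]
}}

```text
time: 2.7
tool_pos: [570.6, -212.6, 116.9]
tool_rot: [[0.986, 0.165, 0.001], [0.165, -0.986, -0.0], [0.001, 0.001, -1.0]]
ft_force: [-0.3, 1.1, -0.0]
grip_width: 1.0
finger_force: 0.0
```

Request:
{"api": "carry_out", "payload": {
  "plan": [
    {"gripper": 1, "slide": [0, 0, 12], "roll": 0},
    {"gripper": 1, "slide": [0, 0, 20], "roll": 0},
    {"gripper": 1, "slide": [0, 0, 20], "roll": 0},
    {"gripper": 0, "slide": [0, 0, 20], "roll": 0},
    {"gripper": 0, "slide": [0, 0, 20], "roll": 0},
    {"gripper": 0, "slide": [0, 0, 20], "roll": 0},
    {"gripper": 0, "slide": [0, 0, 20], "roll": 0},
    {"gripper": 0, "slide": [0, 0, 20], "roll": 0},
    {"gripper": 0, "slide": [0, 0, 20], "roll": 0},
    {"gripper": 0, "slide": [0, 0, 20], "roll": 0}
  ]
}}

```text
time: 3.95
tool_pos: [570.3, -212.9, 96.8]
tool_rot: [[0.986, 0.165, 0.001], [0.165, -0.986, -0.001], [0.0, 0.001, -1.0]]
ft_force: [-1.8, -1.0, 5.5]
grip_width: 0.15
finger_force: 59.8
```

Gripped: 0.15 of the 85 mm opening is about 13 mm, which matches the bar. Now slide it across.

Request:
{"api": "carry_out", "payload": {
  "plan": [
    {"gripper": 0, "slide": [0, -15, 0], "roll": 0},
    {"gripper": 0, "slide": [0, -38, 0], "roll": 0},
    {"gripper": 0, "slide": [0, -62, 0], "roll": 0},
    {"gripper": 0, "slide": [0, -86, 0], "roll": 0},
    {"gripper": 0, "slide": [0, -110, 0], "roll": 0},
    {"gripper": 0, "slide": [0, -134, 0], "roll": 0},
    {"gripper": 0, "slide": [0, -158, 0], "roll": 0},
    {"gripper": 0, "slide": [0, -178, 0], "roll": 0},
    {"gripper": 0, "slide": [0, -190, 0], "roll": 0},
    {"gripper": 0, "slide": [0, -194, 0], "roll": 0}
  ]
}}

```text
time: 5.2
tool_pos: [538.1, -20.0, 96.7]
tool_rot: [[0.986, 0.166, 0.0], [0.166, -0.986, 0.0], [0.0, 0.0, -1.0]]
ft_force: [-1.0, -2.9, 5.6]
grip_width: 0.156
finger_force: 60.4
```

Request:
{"api": "carry_out", "payload": {
  "plan": [
    {"gripper": 0, "slide": [0, 0, 0], "roll": 0},
    {"gripper": 0, "slide": [0, 0, 0], "roll": 0},
    {"gripper": 1, "slide": [0, 0, 0], "roll": 0},
    {"gripper": 1, "slide": [0, 0, 0], "roll": 0},
    {"gripper": 1, "slide": [0, 0, 0], "roll": 0},
    {"gripper": 1, "slide": [0, 0, 0], "roll": 0},
    {"gripper": 1, "slide": [0, 0, 0], "roll": 0},
    {"gripper": 1, "slide": [0, 0, -30], "roll": 0},
    {"gripper": 1, "slide": [0, 0, -70], "roll": 0},
    {"gripper": 1, "slide": [0, 0, -100], "roll": 0}
  ]
}}

```text
time: 6.45
tool_pos: [538.4, -21.1, 197.9]
tool_rot: [[0.986, 0.165, 0.001], [0.165, -0.986, 0.0], [0.001, 0.0, -1.0]]
ft_force: [1.0, 0.1, -0.5]
grip_width: 0.999
finger_force: 0.0
```

Request:
{"api": "carry_out", "payload": {
  "plan": [
    {"gripper": 1, "slide": [0, 40, 0], "roll": 0},
    {"gripper": 1, "slide": [0, 80, 0], "roll": 0},
    {"gripper": 1, "slide": [0, 120, 0], "roll": 0},
    {"gripper": 1, "slide": [0, 150, 0], "roll": 0},
    {"gripper": 1, "slide": [0, 175, 0], "roll": 0},
    {"gripper": 1, "slide": [0, 190, 0], "roll": 0},
    {"gripper": 1, "slide": [0, 190, 0], "roll": 0},
    {"gripper": 1, "slide": [0, 190, 0], "roll": 0},
    {"gripper": 1, "slide": [0, 190, 0], "roll": 0},
    {"gripper": 1, "slide": [0, 190, 0], "roll": 0}
  ]
}}

```text
time: 7.7
tool_pos: [569.5, -207.6, 196.5]
tool_rot: [[0.986, 0.166, 0.0], [0.166, -0.986, 0.0], [0.0, -0.0, -1.0]]
ft_force: [0.1, 1.0, 0.4]
grip_width: 0.997
finger_force: 0.0
```

```bash
python3 - <<'E'
from h import *
snap('wrist','w2'); 
a=cv2.imread('pics/w2.png')[50:310,190:470]
cv2.imwrite('pics/w2c.png',cv2.resize(a,None,fx=2.2,fy=2.2,interpolation=cv2.INTER_CUBIC))
E
```

```text
(no output)
```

View pics/w2c.png

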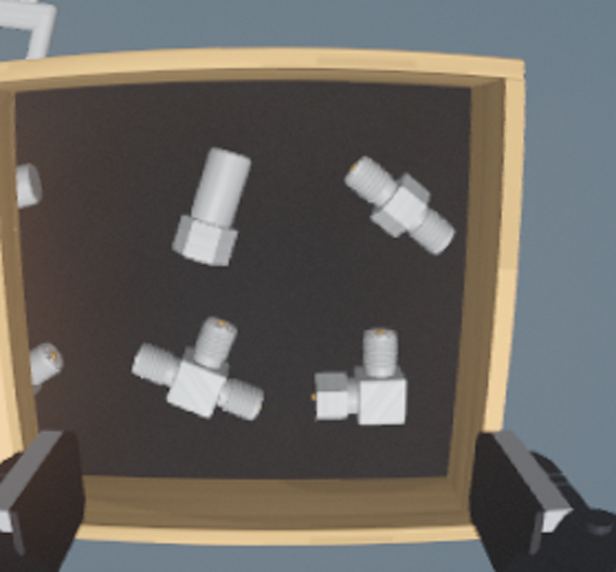

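In the crop the tee, with three arms, has its cube at (200,385) and arms ending at (137,357), (262,402) and (218,322). The look-alikes are the elbow at (380,395), the load at (210,207) and the barrel at (400,207). I'll grip the tee's middle arm.

```bash
python3 - <<'E'
from h import *
np.set_printoptions(precision=3,suppress=True)
f=lambda p:(190+(p[0]+.5)/2.2-.5,50+(p[1]+.5)/2.2-.5)
d=np.load('pics/w2.npz');R=d['rot'];t=d['pos'];print(t,R[:,1],read_state()['joints'])
for n,p,z in [('cube',(203,376),28),('L',(142,357),20),('R',(257,402),20),('top',(220,324),20),('loadend',(205,258),20),('nut',(315,400),17)]:
    w=atz('w2',f(p),z); print(n,w,R.T@(w-t))
print(atz('w2',f((523,62)),55),atz('w2',f((515,543)),55))
E
```

```text
[ 569.542 -207.649  196.465] [ 0.166 -0.986 -0.   ] [ 0.699  0.505 -0.523  1.718  0.292  0.997 -1.334]
cube [ 531.036 -179.845   28.   ] [-33.369 -33.817 168.461]
L [ 532.36  -150.271   20.   ] [-27.142 -62.758 176.463]
R [ 519.698 -205.843   20.   ] [-48.877 -10.069 176.457]
top [ 553.849 -183.609   20.   ] [-11.502 -26.309 176.464]
loadend [ 582.37  -172.691   20.   ] [ 18.438 -32.327 176.469]
nut [ 523.995 -232.522   17.   ] [-49.081  16.954 179.456]
[ 687.627 -284.149   55.   ] [ 481.136 -335.117   55.   ]
```

Request:
{"api": "carry_out", "payload": {
  "plan": [
    {"gripper": 0.7, "slide": [-4, -7, 10], "roll": 0.09},
    {"gripper": 0.45, "slide": [-8, -14, 20], "roll": 0.18},
    {"gripper": 0.45, "slide": [-12, -21, 35], "roll": 0.27},
    {"gripper": 0.45, "slide": [-16, -28, 50], "roll": 0.36},
    {"gripper": 0.45, "slide": [-16, -28, 65], "roll": 0.36},
    {"gripper": 0.45, "slide": [-16, -28, 75], "roll": 0.36},
    {"gripper": 0.45, "slide": [-16, -28, 80], "roll": 0.36},
    {"gripper": 0.45, "slide": [-16, -28, 80], "roll": 0.36},
    {"gripper": 0.45, "slide": [-16, -28, 80], "roll": 0.36},
    {"gripper": 0.45, "slide": [-16, -28, 80], "roll": 0.36}
  ]
}}

```text
time: 9.0
tool_pos: [549.4, -183.8, 116.8]
tool_rot: [[0.981, -0.193, 0.001], [-0.193, -0.981, -0.0], [0.001, 0.0, -1.0]]
ft_force: [-0.1, 0.3, 0.2]
grip_width: 0.449
finger_force: 0.0
```

```bash
python3 - <<'E'
from h import *
snap('wrist','w3'); 
a=cv2.imread('pics/w3.png')[130:370,180:460]
cv2.imwrite('pics/w3c.png',cv2.resize(a,None,fx=2.5,fy=2.5,interpolation=cv2.INTER_CUBIC))
E
```

```text
(no output)
```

View pics/w3c.png

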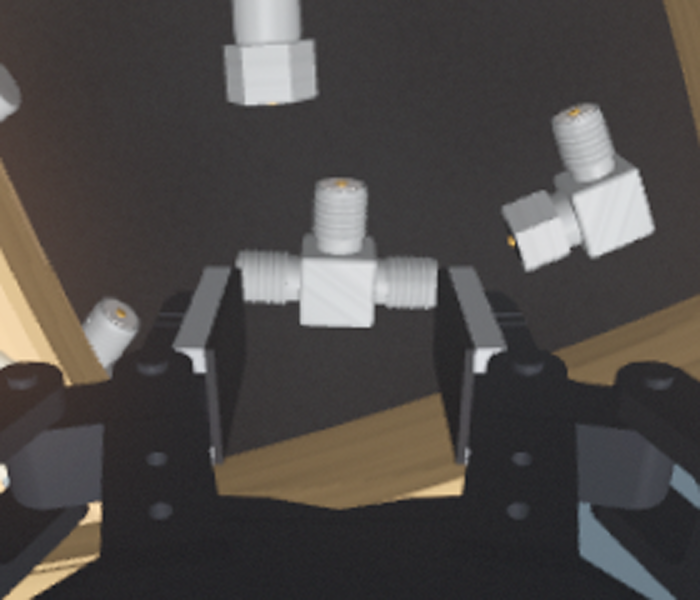

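The close view shows the tee aligned between the jaws: the cube's top is at (338,283) and the middle arm's tip at (341,185). Nothing stands in the fingers' way.

```bash
python3 - <<'E'
from h import *
np.set_printoptions(precision=2,suppress=True)
f=lambda p:(190+(p[0]+.5)/2.2-.5,50+(p[1]+.5)/2.2-.5)
g=lambda p:(180+(p[0]+.5)/2.5-.5,130+(p[1]+.5)/2.5-.5)
d=np.load('pics/w3.npz');R=d['rot'];t=d['pos'];print(t,R[:,0])
for n,a,b in [('tip',(219,324),(341,185)),('cubetop',(202,375),(339,262)),('nearcorner',(167,405),(301,325))]:
    w,e=tri([('w2',f(a)),('w3',g(b))]); print(n,w,e,R.T@(w-t))
for p,z in [((341,186),20),((303,240),28),((374,240),28),((301,290),28),((375,290),28),((241,277),17),((436,283),17)]:
    w=atz('w3',g(p),z);print(p,w,R.T@(w-t))
E
```

```text
[ 549.4  -183.78  116.78] [ 0.98 -0.19  0.  ]
tip [ 527.95 -179.29  -71.99] [np.float64(0.2437522298077509), np.float64(0.243752229807935)] [-22.09  -0.29 188.75]
cubetop [ 509.63 -175.46  -32.62] [np.float64(0.45196077795326084), np.float64(0.45196077795329137)] [-40.76  -0.51 149.36]
nearcorner [ 508.66 -163.29   13.55] [np.float64(0.7388378744259232), np.float64(0.738837874426023)] [-44.02 -12.26 103.18]
(341, 186) [ 553.66 -184.4    20.  ] [ 4.21 -0.23 96.78]
(303, 240) [ 542.36 -171.18   28.  ] [ -9.42 -11.02  88.77]
(374, 240) [ 538.47 -190.95   28.  ] [-9.42  9.13 88.77]
(301, 290) [ 527.27 -167.35   28.  ] [-24.96 -11.86  88.75]
(375, 290) [ 523.12 -188.46   28.  ] [-24.96   9.65  88.75]
(241, 277) [ 530.23 -148.65   17.  ] [-25.67 -30.79  99.75]
(436, 283) [ 516.75 -206.82   17.  ] [-27.68  28.9   99.75]
```

Request:
{"api": "carry_out", "payload": {
  "plan": [
    {"gripper": 0.45, "slide": [-1, -0.5, 15], "roll": 0.03},
    {"gripper": 0.45, "slide": [-1, -0.5, 32], "roll": 0.03},
    {"gripper": 0.45, "slide": [-1, -0.5, 50], "roll": 0.03},
    {"gripper": 0.45, "slide": [-1, -0.5, 65], "roll": 0.03},
    {"gripper": 0.45, "slide": [-1, -0.5, 75], "roll": 0.03},
    {"gripper": 0.45, "slide": [-1, -0.5, 80], "roll": 0.03},
    {"gripper": 0.45, "slide": [-1, -0.5, 82], "roll": 0.03},
    {"gripper": 0.45, "slide": [-1, -0.5, 82], "roll": 0.03},
    {"gripper": 0.45, "slide": [-1, -0.5, 82], "roll": 0.03},
    {"gripper": 0.45, "slide": [-1, -0.5, 82], "roll": 0.03}
  ]
}}

```text
time: 10.3
tool_pos: [548.4, -183.0, 34.7]
tool_rot: [[0.975, -0.222, 0.001], [-0.222, -0.975, -0.0], [0.001, 0.0, -1.0]]
ft_force: [-0.7, -0.0, -0.5]
grip_width: 0.452
finger_force: 0.0
```

Request:
{"api": "carry_out", "payload": {
  "plan": [
    {"gripper": 0.3, "slide": [0, 0, 0], "roll": 0},
    {"gripper": 0.1, "slide": [0, 0, 0], "roll": 0},
    {"gripper": 0, "slide": [0, 0, 0], "roll": 0},
    {"gripper": 0, "slide": [0, 0, 0], "roll": 0},
    {"gripper": 0, "slide": [0, 0, 0], "roll": 0},
    {"gripper": 0, "slide": [0, 0, 0], "roll": 0},
    {"gripper": 0, "slide": [0, 0, -3], "roll": 0},
    {"gripper": 0, "slide": [0, 0, -6], "roll": 0},
    {"gripper": 0, "slide": [0, 0, -10], "roll": 0},
    {"gripper": 0, "slide": [0, 0, -10], "roll": 0}
  ]
}}

```text
time: 11.55
tool_pos: [548.4, -182.9, 44.7]
tool_rot: [[0.975, -0.222, 0.001], [-0.222, -0.975, -0.0], [0.001, 0.0, -1.0]]
ft_force: [-0.5, -0.1, -0.3]
grip_width: 0.154
finger_force: 58.5
```

Request:
{"api": "carry_out", "payload": {
  "plan": [
    {"gripper": 0, "slide": [0, 0, -12], "roll": 0},
    {"gripper": 0, "slide": [0, 0, -28], "roll": 0},
    {"gripper": 0, "slide": [0, 0, -46], "roll": 0},
    {"gripper": 0, "slide": [0, 0, -66], "roll": 0},
    {"gripper": 0, "slide": [0, 0, -88], "roll": 0},
    {"gripper": 0, "slide": [0, 0, -110], "roll": 0},
    {"gripper": 0, "slide": [0, 0, -128], "roll": 0},
    {"gripper": 0, "slide": [0, 0, -140], "roll": 0},
    {"gripper": 0, "slide": [0, 0, -145], "roll": 0},
    {"gripper": 0, "slide": [0, 0, -145], "roll": 0}
  ]
}}

```text
time: 12.8
tool_pos: [548.0, -182.9, 189.3]
tool_rot: [[0.975, -0.222, -0.0], [-0.222, -0.975, 0.0], [-0.0, -0.0, -1.0]]
ft_force: [1.1, 0.2, -1.3]
grip_width: 0.156
finger_force: 58.5
```

```bash
python3 - <<'E'
from h import *
snap('wrist','w4'); 
a=cv2.imread('pics/w4.png')[150:390,140:500]
cv2.imwrite('pics/w4c.png',cv2.resize(a,None,fx=2,fy=2,interpolation=cv2.INTER_CUBIC))
s=read_state();print(s['joints'],s['ft_force'])
# tray pose from first pictures
np.set_printoptions(precision=1,suppress=True)
for a,b in [((294,309),(166,267)),((349,280),(255,279)),((373,315),(213,317))]: pass
E
```

```text
[ 0.62524634  0.45236432 -0.4466072   1.79797882  0.23501346  0.94467384
 -1.71600944] [ 0.12531668  0.15631333 -0.70322759]
```

View pics/w4c.png

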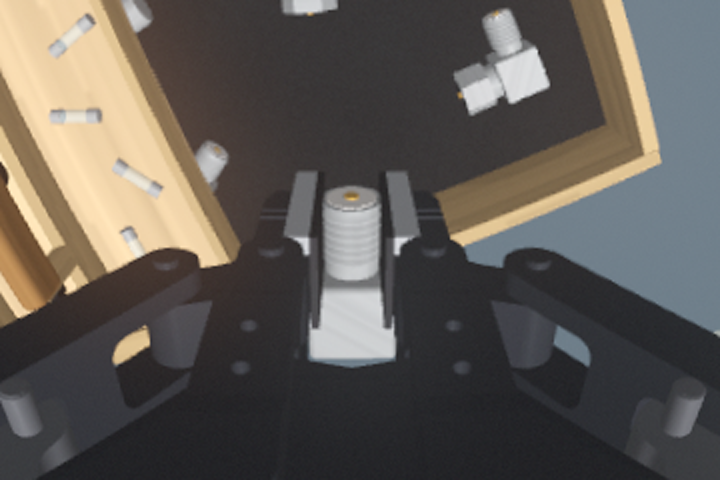

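The tee is held level by its middle arm. I'll carry it high over to the free half of the tray.

Request:
{"api": "carry_out", "payload": {
  "plan": [
    {"gripper": 0, "slide": [-3, -15, 0], "roll": -0.06},
    {"gripper": 0, "slide": [-10, -45, 0], "roll": -0.12},
    {"gripper": 0, "slide": [-17, -78, 0], "roll": -0.18},
    {"gripper": 0, "slide": [-24, -112, 0], "roll": -0.24},
    {"gripper": 0, "slide": [-32, -146, 0], "roll": -0.3},
    {"gripper": 0, "slide": [-39, -180, 0], "roll": -0.36},
    {"gripper": 0, "slide": [-47, -214, 0], "roll": -0.42},
    {"gripper": 0, "slide": [-53, -245, 0], "roll": -0.48},
    {"gripper": 0, "slide": [-58, -265, 0], "roll": -0.54},
    {"gripper": 0, "slide": [-60, -275, 0], "roll": -0.6}
  ]
}}

```text
time: 14.1
tool_pos: [550.0, 101.0, 189.3]
tool_rot: [[0.928, 0.374, -0.0], [0.374, -0.928, 0.0], [-0.0, -0.0, -1.0]]
ft_force: [0.4, -0.2, -1.3]
grip_width: 0.156
finger_force: 58.6
```

```bash
python3 - <<'E'
from h import *
s=read_state();t=s['tool_pos'];R=s['tool_rot'];print(t,s['joints'],s['finger_force'])
print(R.T@(np.array([553,311,t[2]])-t))
E
```

```text
[550.02716695 101.00649662 189.31957664] [ 0.28413488  0.46267752 -0.65177996  1.8381952   0.33779576  0.95371037
 -1.70330012] 58.56112539768219
[ 8.12346195e+01 -1.93667338e+02  8.83829996e-02]
```

Request:
{"api": "carry_out", "payload": {
  "plan": [
    {"gripper": 0, "slide": [7, -16, 0], "roll": 0},
    {"gripper": 0, "slide": [19, -45, 0], "roll": 0},
    {"gripper": 0, "slide": [32, -77, 0], "roll": 0},
    {"gripper": 0, "slide": [46, -110, 10], "roll": 0},
    {"gripper": 0, "slide": [60, -142, 25], "roll": 0},
    {"gripper": 0, "slide": [71, -168, 40], "roll": 0},
    {"gripper": 0, "slide": [78, -186, 55], "roll": 0},
    {"gripper": 0, "slide": [81, -194, 65], "roll": 0},
    {"gripper": 0, "slide": [81, -194, 70], "roll": 0},
    {"gripper": 0, "slide": [81, -194, 70], "roll": 0}
  ]
}}

```text
time: 15.35
tool_pos: [555.3, 307.2, 119.0]
tool_rot: [[0.931, 0.365, -0.0], [0.365, -0.931, -0.001], [-0.001, 0.001, -1.0]]
ft_force: [-0.4, -1.0, -1.0]
grip_width: 0.161
finger_force: 58.6
```

```bash
python3 - <<'E'
from h import *
snap('wrist','w5');snap('side','s5')
a=cv2.imread('pics/w5.png');b=cv2.imread('pics/s5.png')[150:350,130:290]
b=cv2.resize(b,(320,400)); cv2.imwrite('pics/w5c.png',cv2.resize(np.hstack([a,b]),(800,333)))
E
```

```text
(no output)
```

View pics/w5c.png

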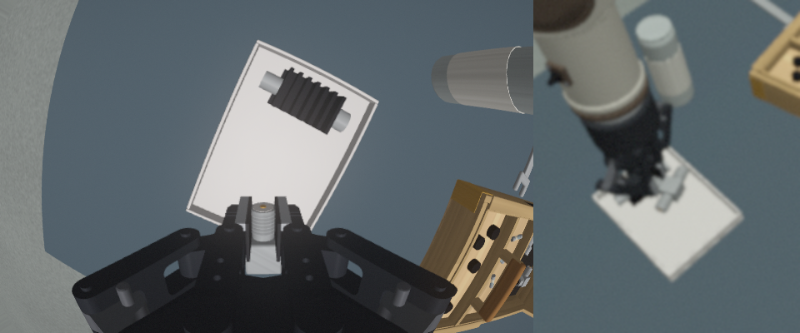

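The wrist view shows the tray's corners at (258,41), (378,101) and (187,211), and the attenuator at (308,100) in the far half. I'll check the place point against the tray.

```bash
python3 - <<'E'
from h import *
np.set_printoptions(precision=1,suppress=True)
P=[atz('w5',(1.2*x,1.2*y),18) for x,y in [(258,41),(378,101),(187,211)]]; print(P)
print('centre',(P[1]+P[2])/2)
s=read_state();t=s['tool_pos'];R=s['tool_rot'];print(t,'tee',t+R@[-25,0,17.7])
E
```

```text
[array([660.7, 353.7,  18. ]), array([655.4, 236.6,  18. ]), array([493.2, 362.1,  18. ])]
centre [574.3 299.4  18. ]
[555.7 307.5 119.7] tee [532.4 298.4 102. ]
```

Request:
{"api": "carry_out", "payload": {
  "plan": [
    {"gripper": 0, "slide": [0, 0, 12], "roll": 0},
    {"gripper": 0, "slide": [0, 0, 28], "roll": 0},
    {"gripper": 0, "slide": [0, 0, 44], "roll": 0},
    {"gripper": 0, "slide": [0, 0, 58], "roll": 0},
    {"gripper": 0, "slide": [0, 0, 69], "roll": 0},
    {"gripper": 0, "slide": [0, 0, 77], "roll": 0},
    {"gripper": 0, "slide": [0, 0, 82], "roll": 0},
    {"gripper": 0, "slide": [0, 0, 85], "roll": 0},
    {"gripper": 0, "slide": [0, 0, 87], "roll": 0},
    {"gripper": 0, "slide": [0, 0, 87], "roll": 0}
  ]
}}

```text
time: 16.7
tool_pos: [555.1, 308.8, 32.5]
tool_rot: [[0.93, 0.367, 0.0], [0.367, -0.93, 0.0], [0.0, 0.0, -1.0]]
ft_force: [0.0, 0.7, -2.3]
grip_width: 0.155
finger_force: 58.6
```

Request:
{"api": "carry_out", "payload": {
  "plan": [
    {"gripper": 0, "slide": [0, 0, 0.5], "roll": 0},
    {"gripper": 0, "slide": [0, 0, 1], "roll": 0},
    {"gripper": 0, "slide": [0, 0, 1], "roll": 0},
    {"gripper": 0, "slide": [0, 0, 1], "roll": 0},
    {"gripper": 0.15, "slide": [0, 0, 1], "roll": 0},
    {"gripper": 0.25, "slide": [0, 0, 1], "roll": 0},
    {"gripper": 0.4, "slide": [0, 0, 1], "roll": 0},
    {"gripper": 0.5, "slide": [0, 0, 1], "roll": 0},
    {"gripper": 0.5, "slide": [0, 0, 1], "roll": 0},
    {"gripper": 0.5, "slide": [0, 0, 1], "roll": 0}
  ]
}}

```text
time: 17.95
tool_pos: [554.9, 308.7, 31.2]
tool_rot: [[0.93, 0.367, -0.0], [0.367, -0.93, -0.0], [-0.0, -0.0, -1.0]]
ft_force: [0.2, 1.0, -0.4]
grip_width: 0.499
finger_force: 0.0
```

Request:
{"api": "carry_out", "payload": {
  "plan": [
    {"gripper": 0.5, "slide": [0, 0, -8], "roll": 0},
    {"gripper": 0.5, "slide": [0, 0, -20], "roll": 0},
    {"gripper": 0.5, "slide": [0, 0, -40], "roll": 0},
    {"gripper": 0.5, "slide": [0, 0, -65], "roll": 0},
    {"gripper": 0.5, "slide": [0, 0, -95], "roll": 0},
    {"gripper": 0.5, "slide": [-10, 0, -125], "roll": 0},
    {"gripper": 0.5, "slide": [-25, 0, -145], "roll": 0},
    {"gripper": 0.5, "slide": [-40, 0, -160], "roll": 0},
    {"gripper": 0.5, "slide": [-40, 0, -160], "roll": 0},
    {"gripper": 0.5, "slide": [-40, 0, -160], "roll": 0}
  ]
}}

```text
time: 19.2
tool_pos: [518.3, 294.0, 191.8]
tool_rot: [[0.93, 0.367, 0.001], [0.367, -0.93, 0.0], [0.001, 0.0, -1.0]]
ft_force: [0.6, -0.4, -0.5]
grip_width: 0.5
finger_force: 0.0
```

```bash
python3 - <<'E'
from h import *
snap('wrist','w6');snap('side','s6');snap('scene','c6')
a=cv2.imread('pics/w6.png');b=cv2.imread('pics/s6.png')[80:340,150:410];c=cv2.imread('pics/c6.png')[130:355,180:405]
b=cv2.resize(b,(400,400));c=cv2.resize(c,(400,400)); cv2.imwrite('pics/w6c.png',cv2.resize(np.hstack([a[:,100:500],b,c]),(800,267)))
E
```

```text
(no output)
```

View pics/w6c.png

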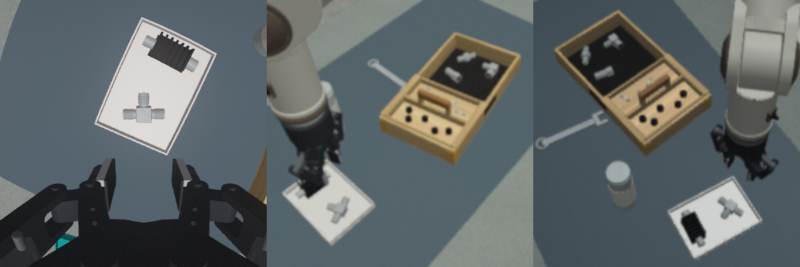

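The tee lies flat in the tray's free half at (144,112). The till is across, and the attenuator, can and spanner haven't moved.

```bash
python3 -c "
from station import *
print(close_job())"
```

```text
the job is handed in; nothing more can be done
None
```

The till is slid across and the tee lies flat in the free half of the kit tray; the final pictures show everything else left in place, and I handed the job in at about 19 s without seeing a verdict.

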